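# Clamp a sample tin in the holding fixture

## Robot

A 7-joint arm with a two-finger parallel gripper is mounted at the origin on a cart in front of the work surface, level with it; the furniture and walls round the work are solid. World frame = base frame: x ahead of the robot, y to its left, z up, the work surface at z = 0. Lengths are in mm, angles in rad, forces in N, time in s.
With the tool pointing down it reaches from about 425 to 825 mm from the base axis. Payload 3.6 kg.
Tool frame: the origin (TCP) lies on the centre line of the jaws, within the pads' length; the fingertips stand 22 mm ahead of it and the grasp point (between the pads) lies 3 mm ahead of it; z points along the fingers, y is the line along which they close (so a half turn about z gives the same grasp; the last joint's range is limited). The gripper opens to 93 mm and grips with 3 to 60 N. Pads are 15 mm wide; open, the fingers measure 128 mm over their backs; the gripper's body (75 mm by 188 mm) begins 65 mm behind the grasp point.
Start: joints at [-1.28, 0.615, -0.013, 1.423, 0.008, 1.103, -0.04], TCP at [203.076, 617.431, 214.84] pointing down, gripper open.
Joint ranges: [-3.12, 3.12], [-0.3, 2.06], [-1.34, 1.32], [0.26, 2.42], [-1.36, 4.5], [0.01, 1.98], [-2.84, 2.84]. Speed limits (rad/s): [2.79, 2.79, 3.14, 3.14, 3.14, 3.14, 3.14].

## Interface

Orientations are given as a unit quaternion [x, y, z, w].
In Python, from plant import arm gives the robot as it stands.
- The arm moves only by the tool carry_out, never from a script. Its argument "steps" is a list of rows, each an object with "travel": the shift along the world's x, y, z in m, a list of three; "delta_rot": the turn, a rotation vector about the world's x, y, z in rad, a list of three; "claw": the opening in per cent of the stroke, from 0 (shut) to 100 (fully open). A call has 1 to 20 rows; each row shifts and turns the commanded pose from where the row before left it; what a row does not reach is not made up. A row lasts 1/12 s, in which the tool goes at most 41.7 mm and 7.16 degrees, less where a joint would pass 70% of its speed; a pose out of reach is approached as far as the arm can. A call is refused whole if a number of a shift passes 0.0417 or a number of a turn 0.125, either way. A call with a gripper value outside its range is refused whole. The fingers move at their own pace and stop on an object; the grip force is fixed at half the most. Time passes only in rows, so rows that do not move let the fingers close. It gives the time, the measured TCP pose, the force, the opening and the grip force at its end, in the units of the state.
- arm.sense(): the state, without advancing time (a new reading comes with each control period).
- arm.camera(name): name is "scene" or "top" or "wrist"; returns a dict with "frame" (480x640x3 uint8, blue, green, red), "mtx" (3x3 intrinsics, pixels), "k1" (the pictures are not rectified: a ray, as slopes to the right and down, at radius r is drawn at 1 + k1 r^2 times it, then the intrinsics apply), "world_from_camera" (4x4, takes a point from camera to world coordinates). Camera axes: x right, y up, looking along -z (the intrinsics and any distortion apply to the point x, -y, -z); pixel columns grow to the right and rows downward; lengths in mm; the calibration is good to about 2 mm. A picture is of the moment at which its call begins. There is no depth.
- arm.job_done(): hands the job in; it is judged then, once.
Trained networks look in a picture, given as the dict that the camera call returned (one of the last four; its "shot" number tells which), for a name from the list of things; names that differ only in an ending like _2 or _b are one class to them, and where a whole thing is asked for, a point or a joint stands for the part that bears it (a point fixed in the world has none). Each returns a list of dicts, best first, with "conf" (0 to 1); they miss things now and then, are a little off and sometimes report something else, mostly with a low value. They report only what shows in the picture. A call takes as long as a camera call. They do not tell look-alikes from the thing itself.
- arm.recognise(picture, name): "xyz" ([x, y, z] in mm, in world coordinates, good to about 4 mm: the middle of the surface that is visible of it).
- arm.regions_of(picture, name): "pixels" (480x640 bool, what is visible of it).
The state is a dict: "clock": time; "joints": joint angles; "joint_vel": joint speeds; "effort": joint torques, N m; "tool_pos": TCP position; "ee_rot": TCP orientation; "wrist_force": force on the tool from outside, world axes, zero at the start; "ft_torque": the same for the moment, N m; "width": finger opening in mm; "gripper_force": force on a finger pad.
Only numpy, scipy, OpenCV 4.12 (cv2) and the standard library are available. Lean on these libraries where they do the work, as an engineer would, in place of code of your own. Each camera call takes 0.05 s, during which the arm holds its last target. There are 200 camera calls.

## Task

The holding fixture's toggle clamp is open and the white capped sample tin stands in the fixture's channel, away from its nest. With the fingertips only, push the tin along the channel until it sits fully home against the back stop, then push the clamp's lever round past its dead point until it snaps and stays locked, so that the rubber-tipped plunger holds the tin in place. Do not lift or tip the tin, and leave the other things on the bench where they are.

Things in the scene. Friction and masses are not known exactly. Their poses are not given: they have to be found in the camera images.
- fixture: holding fixture, fixed to the table. Origin at table height (z = 0) below the nest's centre; x along the channel to the back stop, y left, z up. Aluminium plate x -115 to 50, y -186 to 49 mm, 8 mm thick; the tin stands on it. Channel along x about y = 0, 62 mm wide between rails 10 mm wide with tops 16 mm above the table. Toggle clamp on its right (-y) part, body under 36 mm high
- nest (a point): where tin_mid is when the tin is fully home, touching the back stop: fixture x = 1, y = 0 mm, 23.5 mm above the table (y may be 3 mm either way). The back stop is a bar with its face at fixture x = 29 mm, its top 30 mm above the table; beside the nest (x -25 to 29 mm) the left rail is 26 mm high
- tin_mid (a point): centre of the white round capped sample tin, 57 mm across, 31 mm high (straight side up to 28 mm), about 45 g, loose, upright on the plate in the channel, 45 to 85 mm in front of its home place; on its axis, 15.5 mm above its underside
- tin: the same white sample tin; origin at the centre of its underside, z up
- clamp_pivot (a point): top of the lever's vertical pivot, at fixture x = 0, y = -115 mm, 49 mm above the table. The lever is a flat steel bar 16 mm wide, 36 to 44 mm above the table, with an upright grip on its free end, 85 mm from the pivot
- clamp_lever (a joint): lever angle, rad, counterclockwise from above. 0: open, lever points from the pivot to -x of the fixture; 1.5: locked, almost to -y. A spring resists up to the dead point at 1.0 (about 5 N at the grip, plus 1 N of damping at 0.1 m/s) and throws the lever back to 0 if let go before; beyond it the lever snaps by itself to 1.5 and stays
- lever_grip (a point): middle of the upright round black grip on the lever's free end: 18 mm across, from 28 to 66 mm above the table (this point at 47 mm). When open, push on its left side (the fixture's +y side), to -y, and follow it round the pivot; the space there is clear above the 16 mm rail
- plunger_pad: round black rubber pad, 18 mm across, on the end of the clamp's plunger, sprung over 6 mm. This body's origin lies off the pad: see pad_face
- pad_face (a point): centre of the pad's front face, 22 mm above the table; open, it is at fixture x = 0, y = -35 mm; locking the lever moves it up to 12 mm to +y, where it presses the tin against the left rail
- small_tin: bystander: smaller white capped sample tin, 51 mm across, 27 mm high, loose on the table left of the fixture; origin at the centre of its underside
- jar: bystander: small glass jar with white cap, 52 mm across, 75 mm high, standing loose on the table behind the clamp; origin at the centre of its underside
- stapler: bystander: blue and black desk stapler, 36 x 145 x 44 mm, loose on the table behind the back stop, its length along its own y; origin at the centre of its underside
Not all that is in view belongs to the job. What is shaped like the tin but brown is not meant.

How it is judged (in metres and radians):
On the way, in this order (a step that is already met when the one before it is completed fails the run):
1. the tin is fully home against the back stop while the lever is still open (x of tin_mid in the frame of fixture above -0.004 m and y of tin_mid in the frame of fixture between -0.008 and 0.008 m and height (world z) of tin_mid below 0.028 m and angle between tin_mid's own z axis and vertical below 0.1 rad and value of joint clamp_lever below 0.3 rad), for 0.2 s.
2. the lever has snapped into lock and the pad presses on the tin (value of joint clamp_lever above 1.4 rad and contact force between plunger_pad and tin above 1 N), for 0.2 s.
At the end, for the whole second after the job is handed in: The lever is locked (joint above 1.4 rad), the plunger's pad presses on the tin with more than 1 N, and the tin stands upright and still in the nest, within 5 mm of touching the back stop (all of step 2 and x of tin_mid in the frame of fixture above -0.004 m and y of tin_mid in the frame of fixture between -0.008 and 0.008 m and height (world z) of tin_mid below 0.028 m and angle between tin_mid's own z axis and vertical below 0.1 rad and linear speed of tin below 0.02 m/s).
It fails at once if the tin is lifted off the plate or tipped over (height (world z) of tin_mid above 0.036 m or angle between tin_mid's own z axis and vertical above 0.3 rad).
It fails at once if the small tin is disturbed (distance of small_tin from where it was at the start of the episode above 0.02 m or angle between small_tin's own z axis and vertical above 0.4 rad).
It fails at once if the jar is disturbed (distance of jar from where it was at the start of the episode above 0.02 m or angle between jar's own z axis and vertical above 0.4 rad).
It fails at once if the stapler is disturbed (distance of stapler from where it was at the start of the episode above 0.02 m or angle between stapler's own z axis and vertical above 0.4 rad).
It also fails if it takes over 45 s, if anything falls off the work surface, if the arm or the gripper's body presses on something with over 40 N, if the wrist force passes 120 N, or if a joint passes its speed limit or range.

## Working session

There is one attempt and no reset: what is moved stays moved. The work goes in short steps, Python scripts to look and compute and a tool call to move; the robot and the scene stay as the last step left them, time stands still between calls to the robot, and variables do not carry over. Pictures are saved under pics/ and viewed, at most 10 in all, crops included, and the job is handed in when it is done.

Besides the shell and the picture viewer there is one more tool, called after "Emit:" by a JSON object that holds its "fn" and its "kwargs", one argument or row to a line. carry_out: Moves the arm, as the interface text tells. Its arguments: {"type":"object","properties":{"steps":{"type":"array"}},"required":["steps"]}

```bash
mkdir -p pics
cat > h.py <<'E'
import numpy as np,cv2
from plant import arm
def shot(n,f=None):
    p=arm.camera(n)
    if f: cv2.imwrite('pics/'+f,p['frame'])
    return p
def ray(p,u,v):
    K=np.array(p['mtx']);a=np.array([(u-K[0,2])/K[0,0],(v-K[1,2])/K[1,1]]);s=a.copy()
    for _ in range(20): s=a/(1+p['k1']*(s@s))
    T=np.array(p['world_from_camera']);d=T[:3,:3]@np.array([s[0],-s[1],-1]);return T[:3,3],d
def atz(p,u,v,z):
    o,d=ray(p,u,v);return o+d*(z-o[2])/d[2]
def proj(p,X):
    T=np.array(p['world_from_camera']);K=np.array(p['mtx']);c=T[:3,:3].T@(np.array(X)-T[:3,3])
    s=np.array([c[0],-c[1]])/-c[2];s=s*(1+p['k1']*(s@s));return K[0,0]*s[0]+K[0,2],K[1,1]*s[1]+K[1,2]
E
python3 - <<'E'
from h import *
for c in('top','scene'):
    p=shot(c,c+'1.png')
    for n in('tin','lever_grip','clamp_pivot','plunger_pad','small_tin','jar','stapler','fixture'):
        print(c,n,[(np.round(r['xyz']),round(r['conf'],2),np.round(proj(p,r['xyz']))) for r in arm.recognise(p,n)][:3])
print(arm.sense())
E
```

```text
top tin [(array([459., 142.,  32.]), 0.96, array([275., 330.])), (array([568.,  32.,  38.]), 0.89, array([341., 268.]))]
top lever_grip [(array([606., -75.,  48.]), 0.8, array([405., 246.]))]
top clamp_pivot [(array([605., -78.,  43.]), 0.81, array([406., 247.]))]
top plunger_pad [(array([614.,  -6.,  28.]), 0.62, array([363., 241.]))]
top small_tin [(array([562., 135.,  28.]), 0.84, array([281., 270.]))]
top jar [(array([716., -74.,  76.]), 0.6, array([409., 179.]))]
top stapler [(array([704.,  60.,  43.]), 0.67, array([327., 187.]))]
top fixture [(array([594., -40.,   6.]), 0.71, array([380., 254.])), (array([610., -78.,  49.]), 0.19, array([407., 244.]))]
scene tin [(array([446., 132.,  27.]), 0.89, array([233., 304.])), (array([573., -56.,   8.]), 0.64, array([374., 313.])), (array([559.,  28.,  41.]), 0.56, array([326., 283.]))]
scene lever_grip [(array([600., -84.,  42.]), 0.78, array([399., 295.])), (array([710., -82.,  53.]), 0.65, array([429., 254.]))]
scene clamp_pivot [(array([600., -85.,  45.]), 0.9, array([400., 293.]))]
scene plunger_pad []
scene small_tin [(array([554.
[... 219 characters left out ...]
ts': array([-1.2795045 ,  0.6148471 , -0.01262138,  1.4234039 ,  0.00811537,
        1.10344718, -0.04039681]), 'joint_vel': array([ 0.00174027,  0.00313606, -0.00185949, -0.00049978,  0.00032328,
       -0.00033616,  0.0008826 ]), 'effort': array([ 2.82323276e-05, -4.58815670e+01,  2.08932585e-01, -1.66031903e+01,
       -6.11062045e-02,  1.32748549e-02,  5.94825701e-05]), 'tool_pos': array([203.06205298, 617.42027888, 214.87323209]), 'ee_rot': array([ 1.58193617e-01,  9.87408111e-01, -2.50285099e-05, -2.08029056e-05]), 'wrist_force': array([ 0.40709138, -1.3458944 , -0.60326935]), 'ft_torque': array([-0.05580176, -0.0397228 ,  0.03936074]), 'gripper_force': 0.0, 'width': 93.03373563929595}
```

Run:
```python
import cv2
a=cv2.imread('pics/top1.png');cv2.imwrite('pics/topc.png',cv2.resize(a[150:360,230:490],(780,630))[:600])
```

```text
(no output)
```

View pics/topc.png

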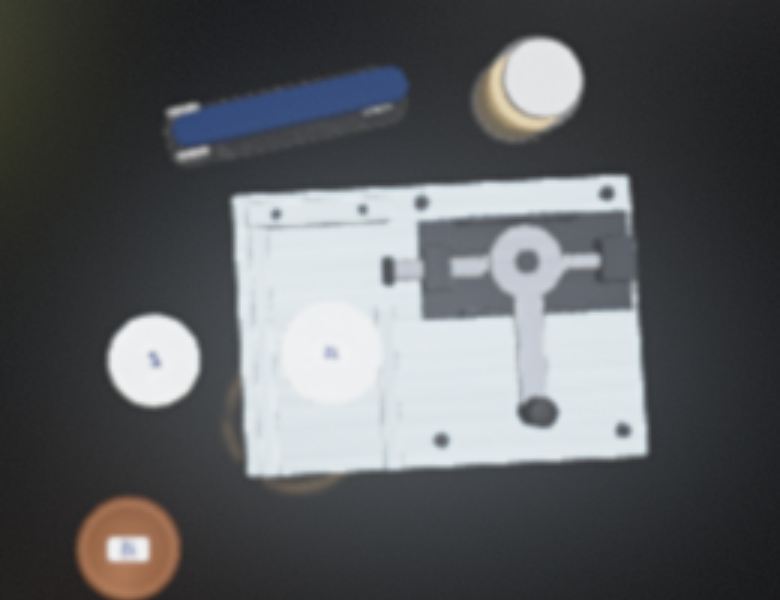

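View pics/scene1.png

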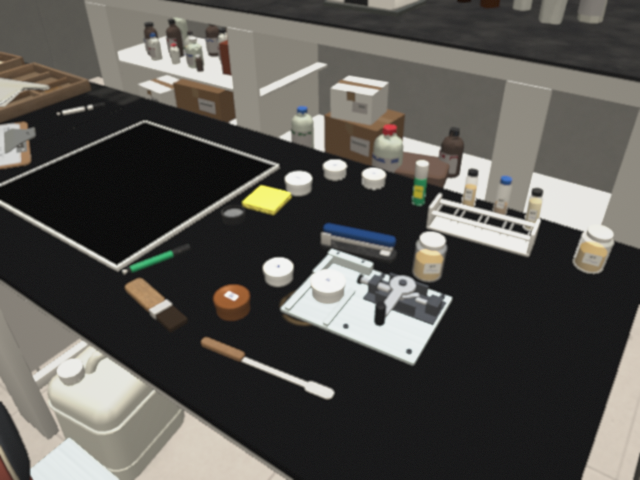

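In the top picture (full-frame pixels), the candidates are the white tin on the plate in the channel (340,268), the small white tin left of the fixture (281,270) and the brown tin (275,330). The tin on the plate is the one meant: it is white and stands in the channel. The crop above confirms this. The lever is open, with its grip at (409,287) and its pivot at (406,237).

Run:
```python
from h import *
from scipy.optimize import least_squares
p=shot('top')
C=lambda x,y:np.array([x/3+230,y/3+150])
obs=[(C(232,196),(50,49,8)),(C(628,176),(50,-186,8)),(C(648,456),(-115,-186,8)),(C(247,476),(-115,49,8)),(C(527,261),(0,-115,49)),(C(538,411),(-85,-115,66))]
W=[atz(p,*u,f[2])[:2] for u,f in obs];F=np.array([f[:2] for _,f in obs])
R=lambda t:np.array([[np.cos(t),-np.sin(t)],[np.sin(t),np.cos(t)]])
fun=lambda q:((F@R(q[2]).T+q[:2])-W).ravel()
s=least_squares(fun,[610,30,0]);print(s.x,np.round(s.fun.reshape(-1,2),1))
rs=arm.regions_of(p,'tin')
for r in rs:
    m=r['pixels'];v,u=np.nonzero(m)
    (cx,cy),rad=cv2.minEnclosingCircle(np.c_[u,v].astype(np.float32))
    w=atz(p,cx,cy,35)[:2];print(r['conf'],cx,cy,rad,w,R(s.x[2]).T@(w-s.x[:2]))
print(atz(p,*C(330,353),38.5),R(s.x[2]).T@(atz(p,*C(330,353),38.5)[:2]-s.x[:2]))
print(p['world_from_camera'],p['mtx'],p['k1'])
```

```text
[6.13355112e+02 3.92167702e+01 7.38972189e-02] [[ 0.5  0.2]
 [ 0.3  0.3]
 [ 0.5  1. ]
 [ 0.1  0.6]
 [-0.1  0.2]
 [-1.2 -2.4]]
0.97 340.153076171875 267.5204162597656 17.03453826904297 [567.90011733  33.35467247] [-45.7637395   -2.49015779]
0.81 272.9206848144531 331.8243713378906 17.61753273010254 [456.68499665 145.22129952] [-148.41622568  117.2821779 ]
[567.62120798  33.84646162  38.5       ] [-46.00557888  -1.97911893]
[[ 2.25136134e-02  9.97848829e-01 -6.15698928e-02  5.61817305e+02]
 [-9.99595720e-01  2.35371755e-02  1.59498632e-02  9.28743650e+01]
 [ 1.73647337e-02  6.11859122e-02  9.97975325e-01  9.19910175e+02]
 [ 0.00000000e+00  0.00000000e+00  0.00000000e+00  1.00000000e+00]] [[516.52409312   0.         314.29589207]
 [  0.         516.52409312 238.6205783 ]
 [  0.           0.           1.        ]] 0.03535575091180724
```

Emit:
{"fn": "carry_out", "kwargs": {
  "steps": [
    {"travel": [0.015, -0.0293, 0], "delta_rot": [0, 0, 0.0196], "claw": 0},
    {"travel": [0.015, -0.0293, 0], "delta_rot": [0, 0, 0.0196], "claw": 0},
    {"travel": [0.015, -0.0293, 0], "delta_rot": [0, 0, 0.0196], "claw": 0},
    {"travel": [0.015, -0.0293, 0], "delta_rot": [0, 0, 0.0196], "claw": 0},
    {"travel": [0.015, -0.0293, 0], "delta_rot": [0, 0, 0.0196], "claw": 0},
    {"travel": [0.015, -0.0293, 0], "delta_rot": [0, 0, 0.0196], "claw": 0},
    {"travel": [0.015, -0.0293, 0], "delta_rot": [0, 0, 0.0196], "claw": 0},
    {"travel": [0.015, -0.0293, 0], "delta_rot": [0, 0, 0.0196], "claw": 0},
    {"travel": [0.015, -0.0293, 0], "delta_rot": [0, 0, 0.0196], "claw": 0},
    {"travel": [0.015, -0.0293, 0], "delta_rot": [0, 0, 0.0196], "claw": 0},
    {"travel": [0.015, -0.0293, 0], "delta_rot": [0, 0, 0.0196], "claw": 0},
    {"travel": [0.015, -0.0293, 0], "delta_rot": [0, 0, 0.0196], "claw": 0},
    {"travel": [0.015, -0.0293, 0], "delta_rot": [0, 0, 0.0196], "claw": 0},
    {"travel": [0.015, -0.0293, 0], "delta_rot": [0, 0, 0.0196], "claw": 0},
    {"travel": [0.015, -0.0293, 0], "delta_rot": [0, 0, 0.0196], "claw": 0},
    {"travel": [0.015, -0.0293, 0], "delta_rot": [0, 0, 0.0196], "claw": 0},
    {"travel": [0.015, -0.0293, 0], "delta_rot": [0, 0, 0.0196], "claw": 0},
    {"travel": [0.015, -0.0293, 0], "delta_rot": [0, 0, 0.0196], "claw": 0},
    {"travel": [0.015, -0.0293, 0], "delta_rot": [0, 0, 0.0196], "claw": 0},
    {"travel": [0.015, -0.0293, 0], "delta_rot": [0, 0, 0.0196], "claw": 0}
  ]
}}

```text
clock: 2.67
tool_pos: [503.8, 29.9, 215.2]
ee_rot: [-0.038, 0.999, 0.0, 0.0]
wrist_force: [0.9, 0.5, -0.1]
width: 0.3
gripper_force: 0.0
```

Emit:
{"fn": "carry_out", "kwargs": {
  "steps": [
    {"travel": [0, 0, -0.035], "delta_rot": [0, 0, 0], "claw": 0},
    {"travel": [0, 0, -0.035], "delta_rot": [0, 0, 0], "claw": 0},
    {"travel": [0, 0, -0.035], "delta_rot": [0, 0, 0], "claw": 0},
    {"travel": [0, 0, -0.03], "delta_rot": [0, 0, 0], "claw": 0},
    {"travel": [0, 0, -0.025], "delta_rot": [0, 0, 0], "claw": 0},
    {"travel": [0, 0, -0.015], "delta_rot": [0, 0, 0], "claw": 0},
    {"travel": [0, 0, 0], "delta_rot": [0, 0, 0], "claw": 0}
  ]
}}

```text
clock: 3.25
tool_pos: [501.0, 31.3, 37.0]
ee_rot: [-0.037, 0.999, -0.0, -0.003]
wrist_force: [-0.1, -0.2, 0.5]
width: 0.7
gripper_force: 0.0
```

Run:
```python
from h import *
p=shot('top');a=p['frame'];q=cv2.resize(a[200:320,280:440],(800,600),interpolation=cv2.INTER_CUBIC);cv2.imwrite('pics/t2.png',q)
print(arm.sense()['wrist_force'])
```

```text
[0.28618107 0.45243047 0.52090448]
```

View pics/t2.png

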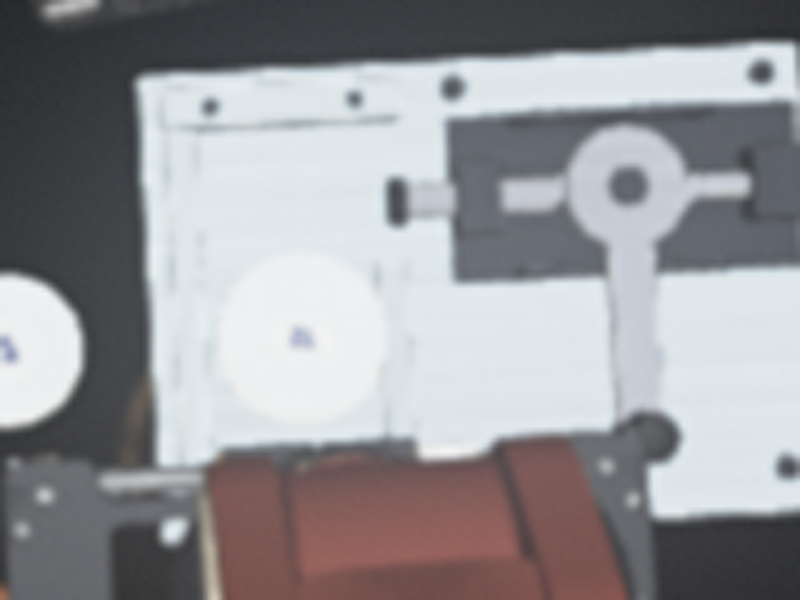

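Emit:
{"fn": "carry_out", "kwargs": {
  "steps": [
    {"travel": [0.007, 0.0005, 0], "delta_rot": [0, 0, 0], "claw": 0},
    {"travel": [0.007, 0.0005, 0], "delta_rot": [0, 0, 0], "claw": 0},
    {"travel": [0.006, 0.0004, 0], "delta_rot": [0, 0, 0], "claw": 0},
    {"travel": [0.005, 0.0004, 0], "delta_rot": [0, 0, 0], "claw": 0},
    {"travel": [0.005, 0.0004, 0], "delta_rot": [0, 0, 0], "claw": 0},
    {"travel": [0.005, 0.0004, 0], "delta_rot": [0, 0, 0], "claw": 0},
    {"travel": [0.005, 0.0004, 0], "delta_rot": [0, 0, 0], "claw": 0},
    {"travel": [0.005, 0.0004, 0], "delta_rot": [0, 0, 0], "claw": 0},
    {"travel": [0.004, 0.0003, 0], "delta_rot": [0, 0, 0], "claw": 0},
    {"travel": [0.004, 0.0003, 0], "delta_rot": [0, 0, 0], "claw": 0},
    {"travel": [0.004, 0.0003, 0], "delta_rot": [0, 0, 0], "claw": 0},
    {"travel": [0.004, 0.0003, 0], "delta_rot": [0, 0, 0], "claw": 0},
    {"travel": [0.003, 0.0002, 0], "delta_rot": [0, 0, 0], "claw": 0},
    {"travel": [0.003, 0.0002, 0], "delta_rot": [0, 0, 0], "claw": 0},
    {"travel": [0, 0, 0], "delta_rot": [0, 0, 0], "claw": 0}
  ]
}}

```text
clock: 4.55
tool_pos: [570.8, 36.5, 39.8]
ee_rot: [-0.037, 0.999, -0.0, 0.0]
wrist_force: [0.7, -0.3, -0.1]
width: 0.8
gripper_force: 0.0
```

Run:
```python
from h import *
p=shot('scene');a=p['frame'];q=cv2.resize(a[220:370,250:450],(800,600),interpolation=cv2.INTER_CUBIC);cv2.imwrite('pics/s3.png',q)
for c in ('top','scene'):
  p=shot(c)
  print([(r['xyz'],r['conf']) for r in arm.recognise(p,'tin')])
print(arm.sense()['wrist_force'],arm.sense()['tool_pos'])
```

```text
[([456.3, 144.8, 32.1], 0.9), ([618.3, -81.4, 43.8], 0.53)]
[([446.7, 136.9, 25.0], 0.76), ([556.4, 21.7, 40.0], 0.67)]
[-0.13453901 -0.26731312 -0.5688197 ] [569.78915553  36.41276923  39.81854626]
```

View pics/s3.png

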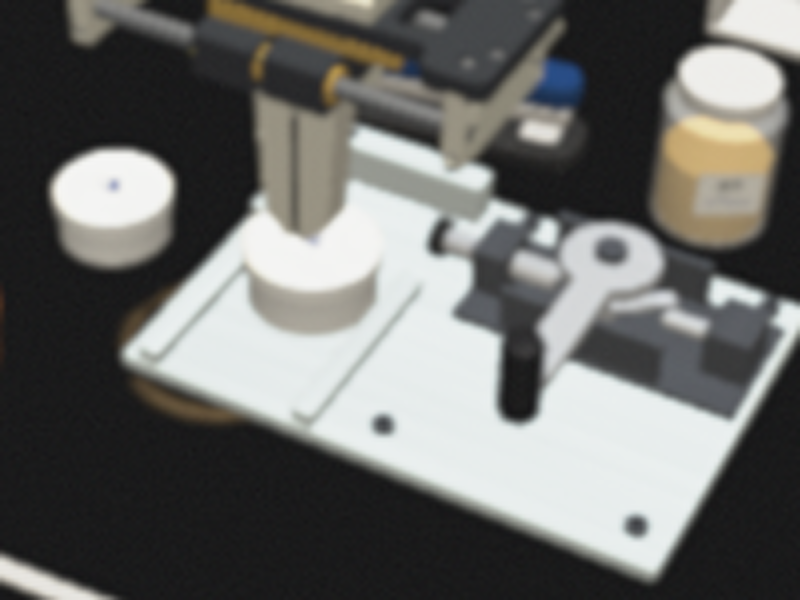

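Run:
```python
from h import *
p=shot('scene');a=p['frame'];cv2.imwrite('pics/s4.png',a)
T=np.array(p['world_from_camera']);print(T.round(2))
g=lambda X:((np.array(proj(p,X))-[250,220])*4).round()
for z in (18,40,62,100): print(z,g([570,36.4,z]))
for x in(568,587,620): print(x,g([x,36,39]),g([x,36,8]))
r=arm.regions_of(p,'tin')
for k in r:
  v,u=np.nonzero(k['pixels']);print(k['conf'],u.min(),u.max(),v.min(),v.max())
s=arm.sense();print(s)
p=shot('wrist','w4.png')
```

```text
[[ 5.8000e-01  4.8000e-01 -6.6000e-01 -2.3400e+00]
 [-8.2000e-01  3.3000e-01 -4.7000e-01 -3.6156e+02]
 [-1.0000e-02  8.1000e-01  5.8000e-01  6.1841e+02]
 [ 0.0000e+00  0.0000e+00  0.0000e+00  1.0000e+00]]
18 [303. 273.]
40 [302. 233.]
62 [302. 191.]
100 [301. 116.]
568 [300. 237.] [301. 294.]
587 [326. 213.] [326. 270.]
620 [369. 173.] [368. 229.]
0.85 311 345 272 303
0.75 213 249 285 320
{'clock': 4.9, 'joints': array([-0.10411263,  0.71731484,  0.00306745,  1.82808936, -0.00354694,
        0.5964929 ,  1.54624725]), 'joint_vel': array([ 8.34717913e-04, -1.36140240e-03, -8.25954376e-04, -1.10956030e-03,
       -4.21633295e-04, -2.02583259e-06,  9.54267396e-04]), 'effort': array([ 5.77421888e-04, -4.37010813e+01,  4.88528498e-01, -1.03660950e+01,
        1.35734348e-02,  8.11382127e-02, -1.79141033e-06]), 'tool_pos': array([569.85168889,  36.45722894,  39.83694724]), 'ee_rot': array([-3.71499356e-02,  9.99309692e-01, -2.16171398e-05, -1.48513633e-04]), 'wrist_force': array([-0.01897916,  0.23904557, -0.49353159]), 'ft_torque': array([-0.02562453, -0.01151868, -0.0312326 ]), 'gripper_force': 0.0, 'width': 0.7831311813658246}
```

View pics/w4.png

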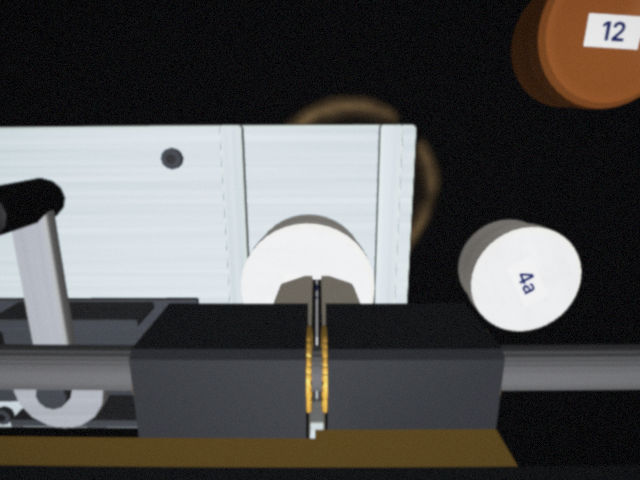

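The scene crop shows the tin still at about (312,265), with the fingertip ending inside its lid at (305,240). So the tips are over the lid rather than behind the tin. I'll back off and measure the real tip height.

Emit:
{"fn": "carry_out", "kwargs": {
  "steps": [
    {"travel": [0, 0, 0.015], "delta_rot": [0, 0, 0], "claw": 0},
    {"travel": [0, 0, 0.015], "delta_rot": [0, 0, 0], "claw": 0},
    {"travel": [-0.02, -0.0015, 0], "delta_rot": [0, 0, 0], "claw": 0},
    {"travel": [-0.02, -0.0015, 0], "delta_rot": [0, 0, 0], "claw": 0},
    {"travel": [-0.02, -0.0015, 0], "delta_rot": [0, 0, 0], "claw": 0},
    {"travel": [-0.01, -0.0007, 0], "delta_rot": [0, 0, 0], "claw": 0},
    {"travel": [0, 0, 0], "delta_rot": [0, 0, 0], "claw": 0}
  ]
}}

```text
clock: 5.53
tool_pos: [497.1, 30.9, 69.9]
ee_rot: [-0.037, 0.999, -0.0, -0.002]
wrist_force: [-0.7, 1.0, -0.0]
width: 0.5
gripper_force: 0.0
```

Run:
```python
from h import *
p=shot('scene');a=p['frame'];q=cv2.resize(a[200:350,220:420],(800,600),interpolation=cv2.INTER_CUBIC)
t=arm.sense()['tool_pos'];print(t)
g=lambda X:tuple(int(i) for i in ((np.array(proj(p,X))-[220,200])*4).round())
for d,c in((0,(0,255,0)),(-22,(0,0,255)),(62,(255,0,0))):
  print(d,g(t+[0,0,d]));cv2.circle(q,g(t+[0,0,d]),4,c,-1)
cv2.imwrite('pics/s5.png',q)
```

```text
[499.3866023   31.14439947  70.07230254]
0 (329, 355)
-22 (330, 398)
62 (323, 226)
```

View pics/s5.png

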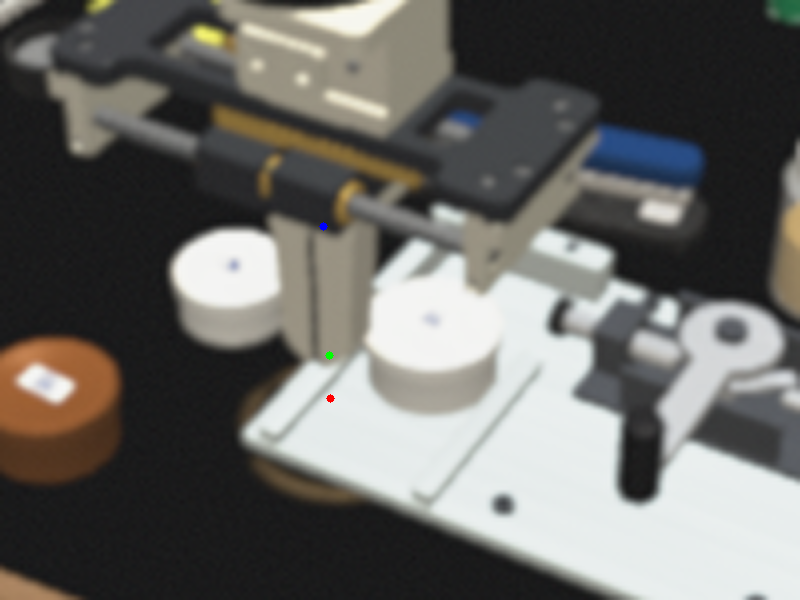

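The fingertips show at about (328,355), which is at the reported TCP height and not 22 mm below it (red dot). I'll go by what the picture shows: 22 mm lower, checking the force on the way.

Emit:
{"fn": "carry_out", "kwargs": {
  "steps": [
    {"travel": [0, 0, -0.02], "delta_rot": [0, 0, 0], "claw": 0},
    {"travel": [0, 0, -0.015], "delta_rot": [0, 0, 0], "claw": 0},
    {"travel": [0, 0, -0.009], "delta_rot": [0, 0, 0], "claw": 0},
    {"travel": [0, 0, -0.004], "delta_rot": [0, 0, 0], "claw": 0},
    {"travel": [0, 0, 0], "delta_rot": [0, 0, 0], "claw": 0},
    {"travel": [0, 0, 0], "delta_rot": [0, 0, 0], "claw": 0}
  ]
}}

```text
clock: 6.08
tool_pos: [500.8, 31.3, 22.0]
ee_rot: [-0.037, 0.999, -0.0, 0.0]
wrist_force: [0.3, -0.3, 0.6]
width: 0.3
gripper_force: 0.0
```

Run:
```python
from h import *
p=shot('scene');a=p['frame'];q=cv2.resize(a[225:325,250:380],(780,600),interpolation=cv2.INTER_CUBIC)
s=arm.sense();t=s['tool_pos'];print(t,s['wrist_force'])
g=lambda X:tuple(int(i) for i in ((np.array(proj(p,X))-[250,225])*6).round())
cv2.circle(q,g(t),4,(0,255,0),-1)
cv2.imwrite('pics/s6.png',q)
```

```text
[500.83598831  31.29862014  22.2564695 ] [ 0.04322443  0.01318489 -0.53802799]
```

View pics/s6.png

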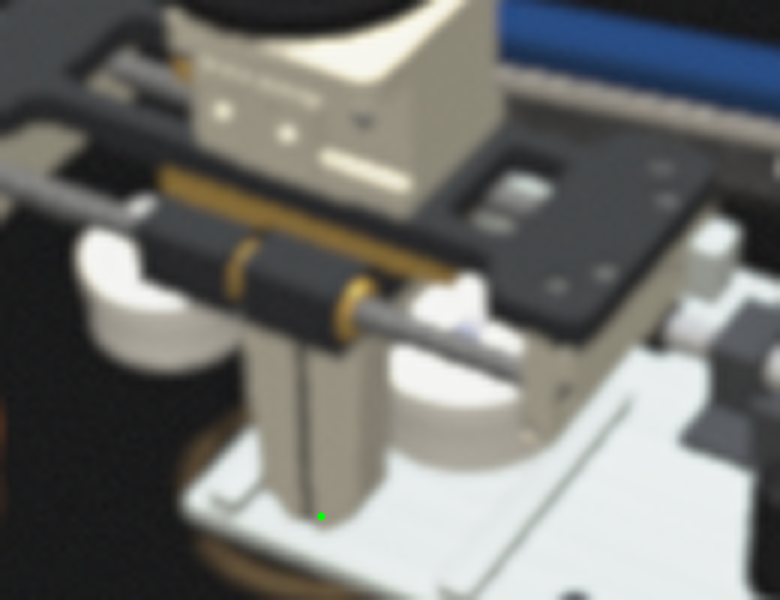

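Emit:
{"fn": "carry_out", "kwargs": {
  "steps": [
    {"travel": [0.008, 0.0006, 0], "delta_rot": [0, 0, 0], "claw": 0},
    {"travel": [0.008, 0.0006, 0], "delta_rot": [0, 0, 0], "claw": 0},
    {"travel": [0.006, 0.0004, 0], "delta_rot": [0, 0, 0], "claw": 0},
    {"travel": [0.004, 0.0003, 0], "delta_rot": [0, 0, 0], "claw": 0},
    {"travel": [0.004, 0.0003, 0], "delta_rot": [0, 0, 0], "claw": 0},
    {"travel": [0.004, 0.0003, 0], "delta_rot": [0, 0, 0], "claw": 0},
    {"travel": [0.004, 0.0003, 0], "delta_rot": [0, 0, 0], "claw": 0},
    {"travel": [0.004, 0.0003, 0], "delta_rot": [0, 0, 0], "claw": 0},
    {"travel": [0.004, 0.0003, 0], "delta_rot": [0, 0, 0], "claw": 0},
    {"travel": [0.004, 0.0003, 0], "delta_rot": [0, 0, 0], "claw": 0},
    {"travel": [0.004, 0.0003, 0], "delta_rot": [0, 0, 0], "claw": 0},
    {"travel": [0, 0, 0], "delta_rot": [0, 0, 0], "claw": 0}
  ]
}}

```text
clock: 7.13
tool_pos: [555.3, 35.3, 21.9]
ee_rot: [-0.037, 0.999, 0.0, 0.001]
wrist_force: [-0.4, -0.1, 0.3]
width: 0.5
gripper_force: 0.0
```

Run:
```python
from h import *
p=shot('scene');a=p['frame'];q=cv2.resize(a[215:335,270:430],(800,600),interpolation=cv2.INTER_CUBIC)
s=arm.sense();t=s['tool_pos'];print(t,s['wrist_force'])
cv2.imwrite('pics/s7.png',q)
for r in arm.regions_of(p,'tin'):
  v,u=np.nonzero(r['pixels']);print(r['conf'],u.min(),u.max(),v.min(),v.max())
```

```text
[554.70115838  35.32726421  21.81593115] [-0.66767607  0.58521133 -0.57888375]
0.87 214 250 285 320
0.66 328 352 263 295
```

View pics/s7.png

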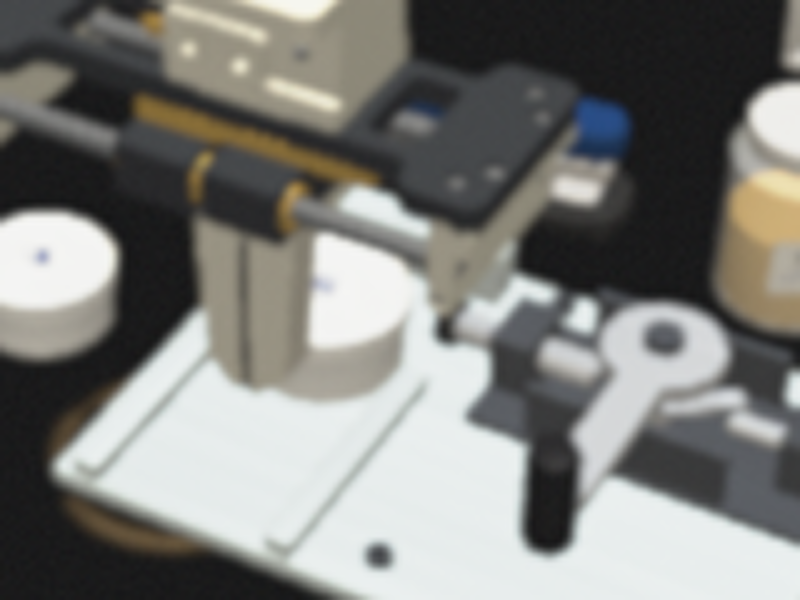

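Emit:
{"fn": "carry_out", "kwargs": {
  "steps": [
    {"travel": [0.004, 0.0003, 0], "delta_rot": [0, 0, 0], "claw": 0},
    {"travel": [0.004, 0.0003, 0], "delta_rot": [0, 0, 0], "claw": 0},
    {"travel": [0.004, 0.0003, 0], "delta_rot": [0, 0, 0], "claw": 0},
    {"travel": [0.003, 0.0002, 0], "delta_rot": [0, 0, 0], "claw": 0},
    {"travel": [0.003, 0.0002, 0], "delta_rot": [0, 0, 0], "claw": 0},
    {"travel": [0.002, 0.0002, 0], "delta_rot": [0, 0, 0], "claw": 0},
    {"travel": [0, 0, 0], "delta_rot": [0, 0, 0], "claw": 0}
  ]
}}

```text
clock: 7.82
tool_pos: [574.7, 36.8, 21.9]
ee_rot: [-0.037, 0.999, -0.0, 0.0]
wrist_force: [-0.8, 0.5, -0.3]
width: 0.8
gripper_force: 0.0
```

Emit:
{"fn": "carry_out", "kwargs": {
  "steps": [
    {"travel": [0.001, 0.0001, 0], "delta_rot": [0, 0, 0], "claw": 0},
    {"travel": [0.001, 0.0001, 0], "delta_rot": [0, 0, 0], "claw": 0},
    {"travel": [0, 0, 0], "delta_rot": [0, 0, 0], "claw": 0}
  ]
}}

```text
clock: 8.07
tool_pos: [576.1, 36.9, 21.8]
ee_rot: [-0.037, 0.999, -0.0, 0.0]
wrist_force: [-0.2, -0.6, 0.6]
width: 0.2
gripper_force: 0.0
```

Emit:
{"fn": "carry_out", "kwargs": {
  "steps": [
    {"travel": [0.001, 0.0001, 0], "delta_rot": [0, 0, 0], "claw": 0},
    {"travel": [0.001, 0.0001, 0], "delta_rot": [0, 0, 0], "claw": 0},
    {"travel": [0, 0, 0], "delta_rot": [0, 0, 0], "claw": 0}
  ]
}}

```text
clock: 8.32
tool_pos: [578.3, 37.2, 21.8]
ee_rot: [-0.037, 0.999, -0.0, 0.0]
wrist_force: [-0.2, 0.6, -0.5]
width: 0.6
gripper_force: 0.1
```

Emit:
{"fn": "carry_out", "kwargs": {
  "steps": [
    {"travel": [0.001, 0.0001, 0], "delta_rot": [0, 0, 0], "claw": 0},
    {"travel": [0.001, 0.0001, 0], "delta_rot": [0, 0, 0], "claw": 0},
    {"travel": [0, 0, 0], "delta_rot": [0, 0, 0], "claw": 0}
  ]
}}

```text
clock: 8.57
tool_pos: [579.2, 37.2, 21.7]
ee_rot: [-0.037, 0.999, -0.0, -0.001]
wrist_force: [-2.2, -0.5, 1.8]
width: -0.1
gripper_force: 1.1
```

Emit:
{"fn": "carry_out", "kwargs": {
  "steps": [
    {"travel": [0.001, 0.0001, 0], "delta_rot": [0, 0, 0], "claw": 0},
    {"travel": [0.001, 0.0001, 0], "delta_rot": [0, 0, 0], "claw": 0},
    {"travel": [0, 0, 0], "delta_rot": [0, 0, 0], "claw": 0},
    {"travel": [0, 0, 0], "delta_rot": [0, 0, 0], "claw": 0}
  ]
}}

```text
clock: 8.9
tool_pos: [579.3, 37.3, 21.5]
ee_rot: [-0.037, 0.999, -0.0, -0.003]
wrist_force: [-5.2, 0.7, 5.0]
width: -0.0
gripper_force: 2.8
```

Home: the position has stalled and the force is rising. I'll retreat the way I came and lift, then work out the lever path.

Emit:
{"fn": "carry_out", "kwargs": {
  "steps": [
    {"travel": [-0.003, -0.0002, 0], "delta_rot": [0, 0, 0], "claw": 0},
    {"travel": [-0.01, -0.0007, 0], "delta_rot": [0, 0, 0], "claw": 0},
    {"travel": [-0.02, -0.0015, 0], "delta_rot": [0, 0, 0], "claw": 0},
    {"travel": [-0.02, -0.0015, 0], "delta_rot": [0, 0, 0], "claw": 0},
    {"travel": [0, 0, 0.03], "delta_rot": [0, 0, 0], "claw": 0},
    {"travel": [0, 0, 0.04], "delta_rot": [0, 0, 0], "claw": 0},
    {"travel": [0, 0, 0.03], "delta_rot": [0, 0, 0], "claw": 0},
    {"travel": [0, 0, 0], "delta_rot": [0, 0, -0.12], "claw": 0},
    {"travel": [0, 0, 0], "delta_rot": [0, 0, -0.12], "claw": 0},
    {"travel": [0, 0, 0], "delta_rot": [0, 0, -0.12], "claw": 0},
    {"travel": [0, 0, 0], "delta_rot": [0, 0, -0.12], "claw": 0},
    {"travel": [0, 0, 0], "delta_rot": [0, 0, -0.12], "claw": 0},
    {"travel": [0, 0, 0], "delta_rot": [0, 0, -0.12], "claw": 0},
    {"travel": [0, 0, 0], "delta_rot": [0, 0, -0.12], "claw": 0},
    {"travel": [0, 0, 0], "delta_rot": [0, 0, -0.12], "claw": 0},
    {"travel": [0, 0, 0], "delta_rot": [0, 0, -0.12], "claw": 0},
    {"travel": [0, 0, 0], "delta_rot": [0, 0, -0.12], "claw": 0},
    {"travel": [0, 0, 0], "delta_rot": [0, 0, -0.12], "claw": 0},
    {"travel": [0, 0, 0], "delta_rot": [0, 0, -0.12], "claw": 0},
    {"travel": [0, 0, 0], "delta_rot": [0, 0, -0.12], "claw": 0}
  ]
}}

```text
clock: 10.57
tool_pos: [530.7, 33.7, 122.2]
ee_rot: [0.678, 0.735, 0.001, 0.002]
wrist_force: [0.7, 0.1, 0.3]
width: 0.9
gripper_force: 0.0
```

Run:
```python
from h import *
s=arm.sense();print(s['tool_pos'],s['ee_rot'],s['joints'],s['wrist_force'])
th0=.0739;R=np.array([[np.cos(th0),-np.sin(th0)],[np.sin(th0),np.cos(th0)]]);o=np.array([613.36,39.2])
p=shot('top','t8.png');a=p['frame'];cv2.imwrite('pics/t8c.png',cv2.resize(a[190:310,290:450],(800,600),interpolation=cv2.INTER_CUBIC))
for r in arm.regions_of(p,'tin'):
  v,u=np.nonzero(r['pixels']);(cx,cy),rad=cv2.minEnclosingCircle(np.c_[u,v].astype(np.float32));w=atz(p,cx,cy,35)[:2];print(r['conf'],rad,w,R.T@(w-o))
print([(r['xyz'],r['conf']) for r in arm.recognise(p,'lever_grip')])
def f(th,d):
  t=np.array([np.sin(th),-np.cos(th)]);g=np.array([-85*np.cos(th),-115-85*np.sin(th)]);return R@(g-t*d)+o
print('start',f(0,36).round(1))
P=[f(0,36),f(0,28),f(0,20)]+[f(x,13.5) for x in np.arange(0,1.21,.1)]
for q,r in zip(P,np.diff(P,axis=0)): print(q.round(1),(r/1000).round(4))
print(P[-1])
```

```text
[530.67888479  33.73756508 122.18521142] [0.67830109 0.73478157 0.00114944 0.00153808] [-0.40672071  0.58519573  0.46189103  1.88929429 -0.36972918  0.74773466
  0.34242245] [0.68551236 0.14437197 0.33244543]
0.68 17.26715087890625 [456.48230458 145.6619212 ] [-148.58914243  117.75406039]
0.48 9.617792129516602 [595.46259968  28.13946133] [-18.66518186  -9.70893608]
[]
start [534.4 -45.9]
[534.4 -45.9] [ 0.0006 -0.008 ]
[535.  -53.8] [ 0.0006 -0.008 ]
[535.6 -61.8] [ 0.0005 -0.0065]
[536.1 -68.3] [-0.0003 -0.0086]
[535.8 -76.9] [ 0.0006 -0.0086]
[536.4 -85.5] [ 0.0014 -0.0085]
[537.8 -94. ] [ 0.0023 -0.0083]
[ 540.1 -102.3] [ 0.0031 -0.008 ]
[ 543.1 -110.3] [ 0.0039 -0.0077]
[ 547. -118.] [ 0.0046 -0.0073]
[ 551.6 -125.2] [ 0.0053 -0.0068]
[ 556.9 -132. ] [ 0.006  -0.0062]
[ 562.9 -138.2] [ 0.0066 -0.0056]
[ 569.5 -143.8] [ 0.0071 -0.0049]
[ 576.5 -148.7] [ 0.0075 -0.0042]
[ 584.07433658 -152.81782006]
```

View pics/t8c.png

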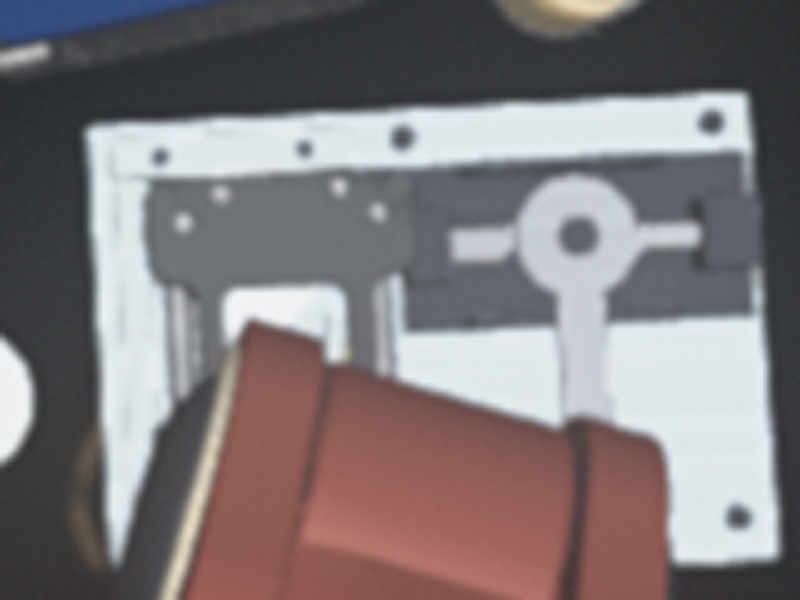

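Emit:
{"fn": "carry_out", "kwargs": {
  "steps": [
    {"travel": [0.001, -0.02, 0], "delta_rot": [0, 0, 0], "claw": 0},
    {"travel": [0.001, -0.02, 0], "delta_rot": [0, 0, 0], "claw": 0},
    {"travel": [0.001, -0.02, 0], "delta_rot": [0, 0, 0], "claw": 0},
    {"travel": [0.001, -0.02, 0], "delta_rot": [0, 0, 0], "claw": 0},
    {"travel": [0, 0, -0.03], "delta_rot": [0, 0, 0], "claw": 0},
    {"travel": [0, 0, -0.025], "delta_rot": [0, 0, 0], "claw": 0},
    {"travel": [0, 0, -0.015], "delta_rot": [0, 0, 0], "claw": 0},
    {"travel": [0, 0, -0.004], "delta_rot": [0, 0, 0], "claw": 0},
    {"travel": [0, 0, 0], "delta_rot": [0, 0, 0], "claw": 0}
  ]
}}

```text
clock: 11.47
tool_pos: [532.8, -46.5, 47.0]
ee_rot: [0.676, 0.737, -0.0, -0.001]
wrist_force: [0.1, -0.3, -0.1]
width: 0.5
gripper_force: 0.0
```

Run:
```python
from h import *
s=arm.sense();print(s['tool_pos'],s['ee_rot'],s['joints'],s['wrist_force'])
th0=.0739;R=np.array([[np.cos(th0),-np.sin(th0)],[np.sin(th0),np.cos(th0)]]);o=np.array([613.36,39.2])
p=shot('scene');a=p['frame'];b=cv2.resize(a[205:355,290:490],(800,600),interpolation=cv2.INTER_CUBIC)
g=lambda X:tuple(int(i) for i in ((np.array(proj(p,X))-[290,205])*4).round())
for x,z in((1,39),(-27.5,8)):
  w=R@[x,0]+o;cv2.circle(b,g([*w,z]),4,(0,0,255),-1)
cv2.imwrite('pics/s9.png',b)
p=shot('top')
for r in arm.regions_of(p,'tin'):
  v,u=np.nonzero(r['pixels']);(cx,cy),rad=cv2.minEnclosingCircle(np.c_[u,v].astype(np.float32));w=atz(p,cx,cy,35)[:2];print(r['conf'],rad,w,R.T@(w-o))
```

```text
[532.82175496 -46.45541884  46.987252  ] [ 6.75779091e-01  7.37103897e-01 -4.10432434e-04 -5.44281397e-04] [-0.19308125  0.69901662  0.37292989  1.93315291 -0.43499657  0.58996065
  0.5534792 ] [ 0.11808743 -0.33254719 -0.14481137]
0.71 17.486614227294922 [615.96406766  38.70208974] [ 2.56019813 -0.68881677]
0.71 17.783485412597656 [456.72946134 145.46485785] [-148.35720998  117.53928663]
```

View pics/s9.png

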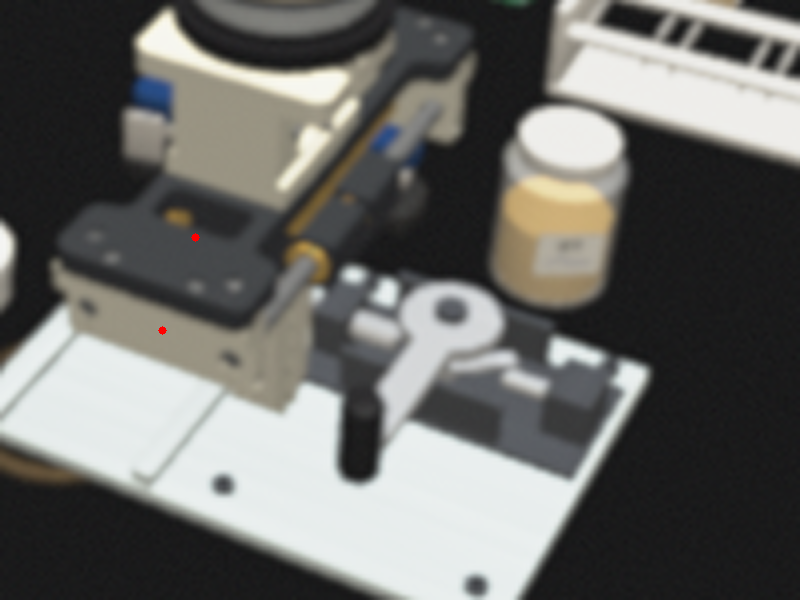

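Run:
```python
from h import *
p=shot('scene');c=np.array([.9973,.0738]);n=np.array([-.0738,.9973]);t=np.array([532.8,-46.5])
for L in(80,94):
  for W in(30,37):
    w=t-c*L-n*W
    print(L,W,[(z,((np.array(proj(p,[*w,z]))-[290,205])*4).round().tolist()) for z in(50,60,70,80,90,100,110)])
```

```text
80 30 [(50, [235.0, 565.0]), (60, [236.0, 545.0]), (70, [236.0, 525.0]), (80, [237.0, 504.0]), (90, [237.0, 483.0]), (100, [238.0, 462.0]), (110, [239.0, 440.0])]
80 37 [(50, [253.0, 573.0]), (60, [253.0, 553.0]), (70, [254.0, 532.0]), (80, [255.0, 512.0]), (90, [256.0, 491.0]), (100, [256.0, 469.0]), (110, [257.0, 448.0])]
94 30 [(50, [216.0, 591.0]), (60, [216.0, 571.0]), (70, [217.0, 551.0]), (80, [217.0, 530.0]), (90, [218.0, 509.0]), (100, [218.0, 488.0]), (110, [219.0, 466.0])]
94 37 [(50, [234.0, 599.0]), (60, [234.0, 579.0]), (70, [235.0, 558.0]), (80, [235.0, 537.0]), (90, [236.0, 516.0]), (100, [237.0, 495.0]), (110, [237.0, 473.0])]
```

Emit:
{"fn": "carry_out", "kwargs": {
  "steps": [
    {"travel": [0.0006, -0.008, 0], "delta_rot": [0, 0, 0], "claw": 0},
    {"travel": [0.0006, -0.008, 0], "delta_rot": [0, 0, 0], "claw": 0},
    {"travel": [0.0005, -0.0065, 0], "delta_rot": [0, 0, 0], "claw": 0},
    {"travel": [-0.0003, -0.0086, 0], "delta_rot": [0, 0, 0.1], "claw": 0},
    {"travel": [0.0006, -0.0086, 0], "delta_rot": [0, 0, 0.1], "claw": 0},
    {"travel": [0.0014, -0.0085, 0], "delta_rot": [0, 0, 0.1], "claw": 0}
  ]
}}

```text
clock: 12.17
tool_pos: [536.2, -93.9, 48.1]
ee_rot: [0.557, 0.831, 0.001, -0.001]
wrist_force: [-1.3, 3.4, 1.7]
width: 0.1
gripper_force: 1.9
```

Emit:
{"fn": "carry_out", "kwargs": {
  "steps": [
    {"travel": [0.0023, -0.0083, 0], "delta_rot": [0, 0, 0.1], "claw": 0},
    {"travel": [0.0031, -0.008, 0], "delta_rot": [0, 0, 0.1], "claw": 0},
    {"travel": [0.0039, -0.0077, 0], "delta_rot": [0, 0, 0.1], "claw": 0},
    {"travel": [0.0046, -0.0073, 0], "delta_rot": [0, 0, 0.1], "claw": 0},
    {"travel": [0.0053, -0.0068, 0], "delta_rot": [0, 0, 0.1], "claw": 0},
    {"travel": [0.006, -0.0062, 0], "delta_rot": [0, 0, 0.1], "claw": 0},
    {"travel": [0.0066, -0.0056, 0], "delta_rot": [0, 0, 0.1], "claw": 0},
    {"travel": [0.0071, -0.0049, 0], "delta_rot": [0, 0, 0.1], "claw": 0},
    {"travel": [0.0075, -0.0042, 0], "delta_rot": [0, 0, 0.1], "claw": 0},
    {"travel": [0, 0, 0], "delta_rot": [0, 0, 0], "claw": 0},
    {"travel": [0, 0, 0], "delta_rot": [0, 0, 0], "claw": 0}
  ]
}}

```text
clock: 13.08
tool_pos: [582.6, -154.9, 47.8]
ee_rot: [0.145, 0.989, -0.0, 0.0]
wrist_force: [-0.6, 1.1, 0.4]
width: 0.8
gripper_force: 0.0
```

Run:
```python
from h import *
p=shot('scene');a=p['frame'];cv2.imwrite('pics/s10.png',cv2.resize(a[205:355,290:490],(800,600),interpolation=cv2.INTER_CUBIC))
print(arm.sense()['joints'])
```

```text
[ 0.20370057  0.7402698   0.03083867  1.73222737 -0.03311774  0.67027554
  1.53402172]
```

View pics/s10.png

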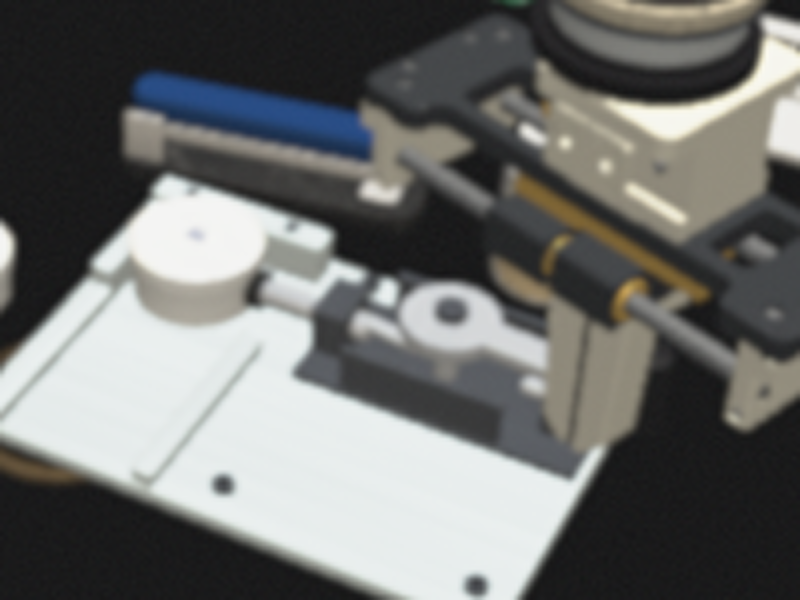

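Emit:
{"fn": "carry_out", "kwargs": {
  "steps": [
    {"travel": [-0.015, 0.004, 0], "delta_rot": [0, 0, 0], "claw": 0},
    {"travel": [-0.015, 0.004, 0], "delta_rot": [0, 0, 0], "claw": 0},
    {"travel": [0, 0, 0.03], "delta_rot": [0, 0, 0], "claw": 0},
    {"travel": [0, 0, 0.035], "delta_rot": [0, 0, 0], "claw": 0},
    {"travel": [0, 0, 0.035], "delta_rot": [0, 0, 0], "claw": 0},
    {"travel": [0, 0, 0], "delta_rot": [0, 0, 0], "claw": 0}
  ]
}}

```text
clock: 13.63
tool_pos: [556.7, -146.4, 154.7]
ee_rot: [0.143, 0.99, -0.001, 0.007]
wrist_force: [0.5, 0.2, -0.3]
width: 0.1
gripper_force: 0.0
```

Run:
```python
from h import *
th0=.0739;R=np.array([[np.cos(th0),-np.sin(th0)],[np.sin(th0),np.cos(th0)]]);o=np.array([613.36,39.2])
for c in('top','scene'):
  p=shot(c)
  for n in('tin','lever_grip','plunger_pad'):
    print(c,n,[((R.T@(np.array(r['xyz'])[:2]-o)).round(),r['conf']) for r in arm.recognise(p,n)])
```

```text
top tin [(array([-1.,  0.]), 0.78), (array([-147.,  112.]), 0.71)]
top lever_grip [(array([   2., -123.]), 0.57)]
top plunger_pad []
scene tin [(array([-158.,  109.]), 0.9), (array([-4., -3.]), 0.66)]
scene lever_grip [(array([  -3., -153.]), 0.75)]
scene plunger_pad [(array([-49., -97.]), 0.65), (array([ -2., -31.]), 0.54)]
```

The tin is home. The lever detection has moved to the -y side (about -3, -153 in fixture coordinates), so the lever stays locked with the arm clear.

```bash
python3 -c "
from plant import arm
print(arm.job_done())"
```

```text
the job is handed in; nothing more can be done
None
```

I pushed the tin home against the back stop, snapped the lever into lock with the pad against the tin, and handed the job in; the verdict did not come back, the pad force can't be measured here, and I viewed 11 pictures, one over the limit of 10.

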